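# Push both rows of culture jars up to the end plate of the shaker

## Task

Make room at the right-hand end of the shaker platform: with your fingertips, push each of the two rows of jars as one train along its lane between the clamp bars until it is fully home against the left end plate, every jar upright and touching its neighbour. Push only: never lift a jar, knock one over or let a row come apart on the way, and leave both flasks and the amber bottle where they stand.

Things in the scene. Friction and masses are not known exactly. Their poses are not given: they have to be found in the camera images.
- shaker: bench-top shaker, switched off, fixed: grey housing 400 mm deep (x), 440 mm wide (y), blue sloping control panel on its front (-x, towards the robot); bare metal platform on top, 300 x 386 mm, its surface 105 mm above the bench. Origin: centre of the housing's footprint, on the bench; x to the back, y to the left as seen from the robot, z up
- lane_front (a point): centre of the front lane, on the platform surface (105 mm above the bench), shaker's axes. A lane runs along y, 57 mm wide between two rubber-sleeved clamp bars 18 mm thick (tops 37 mm above the platform). It ends at y = +190 and -190 mm at upright steel end plates, 60 mm above the platform, with star knobs outside them
- lane_middle (a point): the same for the middle lane, 75 mm behind the front one (+x). The rear lane, another 75 mm behind, holds no jars
- stop (a point): point on the inner face of the left end plate (the end stop of both rows), at platform height; shaker's axes: +y points into the plate, and the face is the plane y = 0 of this frame, so the jars lie at negative y
- jar_a1: Row of four, standing in the front or the middle lane (varies), jar 1 counted from the left end plate: glass culture jar, empty, lid on: glass body 54 mm across and 46 mm high, white screw lid 50 mm across (clear of the neighbour's lid), 64 mm high in all, about 120 g, slides easily (friction about 0.3). Origin: centre of its underside, z up
- jar_a2: Row of four, standing in the front or the middle lane (varies), jar 2 counted from the left end plate: like jar_a1. Origin: centre of its underside
- jar_a3: Row of four, standing in the front or the middle lane (varies), jar 3 counted from the left end plate: like jar_a1. Origin: centre of its underside
- jar_a4: Row of four, standing in the front or the middle lane (varies), jar 4 counted from the left end plate, the outermost (right-hand) one: like jar_a1. Origin: centre of its underside
- jar_b1: Row of three, in the other of those two lanes, jar 1 counted from the left end plate: like jar_a1. Origin: centre of its underside
- jar_b2: Row of three, in the other of those two lanes, jar 2 counted from the left end plate: like jar_a1. Origin: centre of its underside
- jar_b3: Row of three, in the other of those two lanes, jar 3 counted from the left end plate, the outermost (right-hand) one: like jar_a1. Origin: centre of its underside
- flask_small: bystander: empty conical glass flask, base 51 mm across, neck 24 mm, 85 mm high, with a yellow band round the neck, standing in the rear lane of the platform. Origin: centre of its underside
- flask_large: bystander: empty conical glass flask, base 85 mm across, 140 mm high, yellow band, on the bench to the right of the shaker. Origin: centre of its underside
- bottle: bystander: amber glass bottle with black cap, 72 mm across, 150 mm high, on the bench to the left of the shaker. Origin: centre of its underside
Not all that is in view belongs to the job. Leave any green or turquoise look-alike of the jar_a4 alone. Leave any turquoise look-alike of the jar_b3 alone.

How it is judged:
By the outcome, as a careful person would: the job done as asked, in the order asked, and still so for the second after the job is handed in, with the robot touching nothing.
It also fails if it takes over 42 s, if anything falls off the work surface, if the arm or the gripper's body presses on something with over 40 N, if the wrist force passes 120 N, or if a joint passes its speed limit or range.

## Robot

A 6-joint arm with a two-finger parallel gripper is mounted at the origin on the work surface. World frame = base frame: x ahead of the robot, y to its left, z up, the work surface at z = 0. Lengths are in m, angles in rad, forces in N, time in s.
With the tool pointing down it reaches from about 0.325 to 1 m from the base axis. Payload 5.1 kg.
Tool frame: the origin (TCP) lies midway between the tips of the shut fingers; the grasp point (between the pads) lies 19 mm behind it (env.tcp_to_grasp is the distance from the TCP to the grasp point, in m); z points along the fingers, y is the line along which they close (so a half turn about z gives the same grasp; the last joint's range is limited). The gripper opens to 85 mm and grips with 20 to 120 N. Pads are 22 mm wide; open, the fingers measure 114 mm over their backs; the gripper's body (76 mm by 85 mm) begins 54 mm behind the grasp point. The pads swing forward as they close: fully open they stand 13 mm farther back than shut.
Start: joints at [1.201, 0.124, 1.65, -0, 1.367, -0.083], TCP at [0.184, 0.623, 0.231] pointing down, gripper open.
Joint ranges: [-2.61, 2.61], [-1.02, 2.33], [0.03, 2.71], [-1.35, 4.49], [0.32, 2.68], [-2.91, 2.91]. Speed limits (rad/s): [2.57, 2.57, 3.14, 3.14, 3.14, 3.14].

## Interface

Orientations are given as a rotation vector (axis times angle).
In Python, from workcell import env gives the robot as it stands. The module is installed in compiled form; this text tells all that it offers.
- The arm moves only by the shell command python3 -m jog 'ROWS' [OPENING] [FORCE]. ROWS is a JSON object of lists of equal length, an entry for each row: "translation": the shift along the tool's x, y, z in mm, a list of three; "roll": the turn about the tool's z in degrees. In form: {"translation": [[dx, dy, dz], ...], "roll": [roll, ...]}. A call has 1 to 20 rows; each row is the pose to reach, as a shift and turn from the pose commanded when the call began, along the tool's axes at that moment; what a row does not reach only later rows make up. A row lasts 1/12 s, in which the tool goes at most 41.7 mm and 7.16 degrees, less where a joint would pass 70% of its speed; a pose out of reach is approached as far as the arm can. A call with a gripper value outside its range is refused whole. OPENING is the opening, from 0 (shut) to 1 (fully open), set as the call begins (- or left out, the last holds). The fingers move at their own pace and stop on an object; FORCE is the grip in N (left out, the last holds). Time passes only in rows, so rows that repeat a pose let the fingers close. It gives the time, the measured TCP pose, the force and the opening at its end, in the units of the state.
- env.get_obs(): the state, without advancing time (a new reading comes with each control period).
- env.grab_frame(name): name is "scene" or "side" or "wrist"; returns a dict with "frame" (384x512x3 uint8, red, green, blue), "depth" (384x512 float32, m along the optical axis (not along the pixel's ray), 0 where there is no reading), "fx", "fy", "cx", "cy" (pixels), "position" and "rotation" of the camera in the world; the wrist camera has in their place "T_tool_cam" (4x4, takes a point from camera to tool coordinates, whose origin is the TCP and whose axes are the flange's). Camera axes: x right, y up, looking along -z (the intrinsics and any distortion apply to the point x, -y, -z); pixel columns grow to the right and rows downward; lengths in m; the calibration is good to about 2 mm. A picture is of the moment at which its call begins: read the wrist's pose just before it.
- env.sign_off(): hands the job in, once; it reports no verdict.
Trained networks look in a picture, given as the dict that the camera call returned (one of the last four; its "shot" number tells which), for a name from the list of things; names that differ only in an ending like _2 or _b are one class to them, and where a whole thing is asked for, a point or a joint stands for the part that bears it (a point fixed in the world has none). Each returns a list of dicts, best first, with "conf" (0 to 1); they miss things now and then, are a little off and sometimes report something else, mostly with a low value. They report only what shows in the picture. A call takes as long as a camera call. They do not tell look-alikes from the thing itself.
- env.regions_of(query, picture): "mask" (384x512 bool, what is visible of it) and "centre" ([column, row] in pixels, amid what is visible of it).
- env.pinpoint(query, picture): "centre" ([column, row] in pixels: a listed point, or the origin of a listed thing).
The state is a dict: "t": time; "joints": joint angles; "joint_vel": joint speeds; "joint_efforts": joint torques, N m; "tcp_pos": TCP position; "tcp_rot": TCP orientation; "wrist_force": force on the tool from outside, world axes, zero at the start; "moment": the same for the moment, N m; "opening": finger opening in m.
Only numpy, scipy, OpenCV 4.12 (cv2) and the standard library are available. Lean on these libraries where they do the work, as an engineer would, in place of code of your own. Each camera call takes 0.05 s, during which the arm holds its last target. There are 200 camera calls.

## Working session

There is one attempt and no reset: what is moved stays moved. The work goes in short steps, Python scripts to look and compute and a shell command to move; the robot and the scene stay as the last step left them, time stands still between calls to the robot, and variables do not carry over. Pictures are saved under pics/ and viewed, on a budget of 10 in all, crops included, one or two more only if the job needs it, and the job is handed in when it is done.

```bash
mkdir -p pics; cat > h.py <<'E'
import numpy as np, cv2
from scipy.spatial.transform import Rotation as R
from workcell import env
def pose(f,o=None):
    if 'T_tool_cam' in f:
        T=np.eye(4);T[:3,:3]=R.from_rotvec(o['tcp_rot']).as_matrix();T[:3,3]=o['tcp_pos'];T=T@f['T_tool_cam'];return T[:3,:3],T[:3,3]
    r=np.array(f['rotation']); r=r if r.shape==(3,3) else R.from_rotvec(r).as_matrix()
    return r,np.array(f['position'])
def cloud(f,o=None):
    r,p=pose(f,o);v,u=np.mgrid[:384,:512];d=f['depth']
    P=np.stack([(u-f['cx'])/f['fx']*d,-(v-f['cy'])/f['fy']*d,-d],-1)
    P=P@r.T+p;P[d==0]=np.nan;return P
def ray(f,px,z,o=None):
    r,p=pose(f,o);d=r@np.array([(px[0]-f['cx'])/f['fx'],-(px[1]-f['cy'])/f['fy'],-1]);return p+d*(z-p[2])/d[2]
E
python3 - <<'E'
from h import *
o=env.get_obs();print({k:np.round(v,3) for k,v in o.items() if k in('t','tcp_pos','tcp_rot','wrist_force')})
ims=[]
for n in('scene','side'):
    f=env.grab_frame(n);cv2.imwrite(f'pics/{n}0.png',cv2.resize(f['frame'][:,:,::-1],None,fx=1.5,fy=1.5))
    np.savez(f'{n}0.npz',**{k:v for k,v in f.items()})
    print(n,[k for k in f], np.round(pose(f)[1],3))
    for q in('jar_a1','flask_small','stop','lane_front','lane_middle','shaker'):
        for d in env.pinpoint(q,f):
            z={'jar_a1':.105,'flask_small':.105,'shaker':0}.get(q,.105)
            print(n,q,round(d['conf'],2),np.round(d['centre']),np.round(ray(f,d['centre'],z),3))
E
```

```text
{'t': np.float64(0.0), 'tcp_pos': array([0.184, 0.623, 0.23 ]), 'tcp_rot': array([-4.490e-01, -3.109e+00,  3.000e-03]), 'wrist_force': array([ 0.38 , -0.243,  0.038])}
scene ['frame', 'depth', 'fx', 'fy', 'cx', 'cy', 'position', 'rotation', 'shot'] [ 1.084 -0.454  1.073]
scene jar_a1 0.98 [228. 182.] [ 0.505 -0.034  0.105]
scene jar_a1 0.87 [262. 158.] [0.509 0.092 0.105]
scene jar_a1 0.84 [139. 196.] [ 0.364 -0.239  0.105]
scene jar_a1 0.7 [242. 174.] [0.511 0.011 0.105]
scene jar_a1 0.64 [148. 241.] [ 0.496 -0.304  0.105]
scene jar_a1 0.6 [274. 151.] [0.516 0.135 0.105]
scene stop 0.7 [312. 146.] [0.585 0.226 0.105]
scene stop 0.7 [271. 148.] [0.502 0.138 0.105]
scene stop 0.64 [227. 182.] [ 0.502 -0.037  0.105]
scene lane_front 0.95 [252. 166.] [0.51  0.051 0.105]
scene lane_middle 0.59 [285. 166.] [0.578 0.115 0.105]
scene lane_middle 0.56 [265. 183.] [0.58  0.035 0.105]
scene shaker 0.58 [264. 201.] [0.57  0.038 0.   ]
side ['frame', 'depth', 'fx', 'fy', 'cx', 'cy', 'position', 'rotation', 'shot'] [ 0.016 -0.518  1.034]
side jar_a1 0.92 [260. 210.] [ 0.506 -0.031  0.105]
side jar_a1 0.9 [251. 333.] [ 0.269 -0.249  0.105]
side jar_a1 0.87 [308. 314.] [ 0.387 -0.303  0.105]
side jar_a1 0.86 [231. 185.] [0.507 0.079 0.105]
side jar_a1 0.83 [218. 170.] [0.517 0.142 0.105]
side jar_a1 0.6 [244. 197.] [0.503 0.026 0.105]
side flask_small 0.7 [283. 167.] [0.655 0.03  0.105]
side stop 0.62 [217. 140.] [0.59  0.234 0.105]
side stop 0.4 [240. 191.] [0.511 0.048 0.105]
side lane_front 0.71 [241. 194.] [0.507 0.038 0.105]
side lane_middle 0.83 [259. 177.] [0.58  0.049 0.105]
side shaker 0.7 [262. 180.] [0.642 0.097 0.   ]
side shaker 0.66 [259. 204.] [0.574 0.041 0.   ]
side shaker 0.35 [231. 188.] [0.556 0.139 0.   ]
```

View pics/scene0.png

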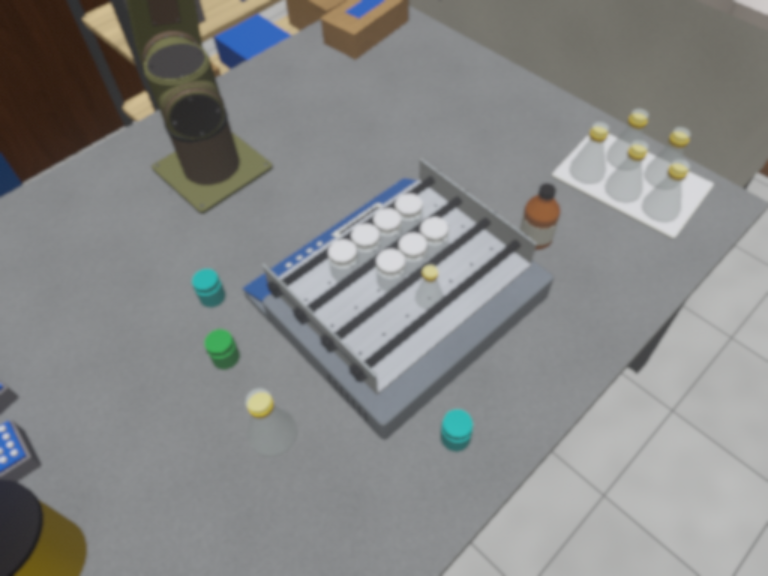

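View pics/side0.png

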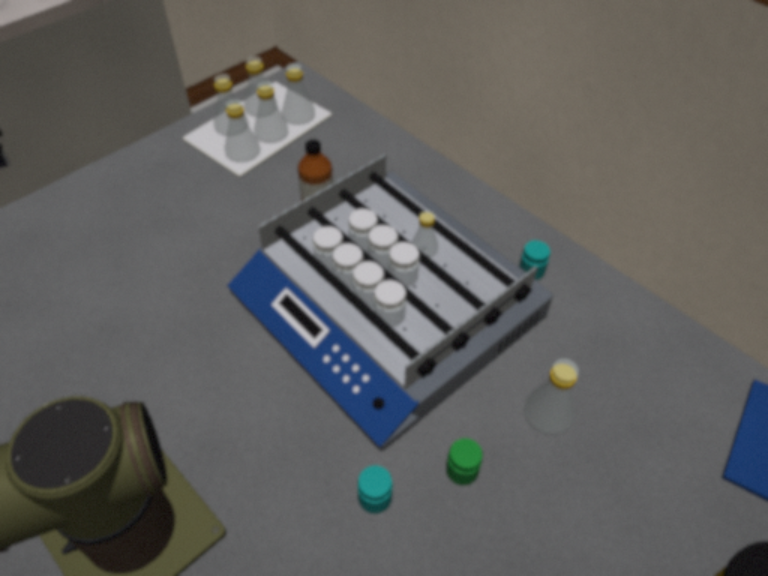

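The scene view shows four white-lidded jars in the front lane at about (342,250)–(408,206) and three in the middle lane at (390,263)–(434,228). The green and turquoise jars on the bench are look-alikes. Next I'll measure the lids, bars and plates from depth.

```bash
python3 - <<'E'
from h import *
C=[]
for n in('scene','side'):
    f=dict(np.load(f'{n}0.npz'));P=cloud(f);im=f['frame'].astype(int)
    z=P[...,2]
    # z histogram check inside area
    box=(abs(P[...,0]-.56)<.22)&(abs(P[...,1]-.04)<.25)
    lid=box&(z>.155)&(z<.185)&(im.min(-1)>170)
    k,l,s,c=cv2.connectedComponentsWithStats(cv2.erode(lid.astype(np.uint8),np.ones((2,2))))
    print(n,'lids')
    for i in range(1,k):
        if s[i,4]>15:
            q=P[l==i]; 
            (cx,cy),r=cv2.minEnclosingCircle(q[:,:2].astype(np.float32)*1000); print(s[i,4],np.round(c[i]),np.round(np.median(q,0),4),'circ',np.round([cx,cy,r],1))
    dark=box&(z>.125)&(z<.155)&(im.max(-1)<75)
    q=P[dark];print('bars',len(q),np.round(q.mean(0),3))
    C.append(q)
    pl=box&(z>.15)&(z<.175)&(im.min(-1)<140)&(im.max(-1)-im.min(-1)<30)
    print('plate',pl.sum());np.save(f'{n}_pl.npy',P[pl])
    k,l,s,c=cv2.connectedComponentsWithStats(pl.astype(np.uint8))
    for i in range(1,k):
        if s[i,4]>60:
            q=P[l==i];v=cv2.fitLine(q[:,:2].astype(np.float32),cv2.DIST_HUBER,0,.01,.01).ravel();print(s[i,4],np.round(q.mean(0),3),np.round(v,3),np.round([q.min(0),q.max(0)],3).tolist())
    k,l,s,c=cv2.connectedComponentsWithStats(dark.astype(np.uint8))
    for i in range(1,k):
        if s[i,4]>50:
            q=P[l==i];v=cv2.fitLine(q[:,:2].astype(np.float32),cv2.DIST_HUBER,0,.01,.01).ravel();print('bar',s[i,4],np.round(q.mean(0),3),np.round(v,3))
    for q in('bottle','flask_large','flask_small'):
        for d in env.pinpoint(q,env.grab_frame(n))[:2]: print(q,round(d['conf'],2),np.round(d['centre']))
E
```

```text
scene lids
696 [250. 152.] [0.5107 0.0416 0.17  ] circ [510.3  49.1 103.6]
572 [274. 163.] [0.5862 0.0662 0.17  ] circ [583.6  68.3  75.9]
bars 644 [ 0.602 -0.018  0.142]
plate 652
369 [0.602 0.228 0.159] [ 0.999 -0.038  0.582  0.229] [[0.439, 0.221, 0.15], [0.739, 0.246, 0.17]]
265 [ 0.578 -0.155  0.159] [ 0.999 -0.039  0.583 -0.155] [[0.425, -0.171, 0.15], [0.725, -0.148, 0.169]]
bar 51 [0.629 0.195 0.142] [0.035 0.999 0.629 0.195]
bar 108 [0.703 0.166 0.142] [0.033 0.999 0.703 0.166]
bar 70 [ 0.47  -0.092  0.142] [ 0.045  0.999  0.47  -0.088]
bar 65 [ 0.693 -0.111  0.142] [ 0.046  0.999  0.693 -0.111]
bar 58 [ 0.691 -0.167  0.144] [ 0.999  0.034  0.691 -0.167]
bottle 0.65 [359. 157.]
flask_large 0.96 [181. 290.]
flask_small 0.63 [287. 196.]
side lids
134 [242. 146.] [0.5845 0.1204 0.1683] circ [582.7 121.1  23.3]
140 [218. 158.] [0.5112 0.1296 0.1682] circ [510.6 131.4  23.2]
143 [255. 157.] [0.5836 0.0659 0.1683] circ [584.3  66.3  21.4]
147 [269. 169.] [0.5811 0.0129 0.1685] circ [580.1  12.4  21.6]
144 [232. 170.] [0.5074 0.0752 0.1684] circ [508.6  75.6  21.6]
168 [245. 182.] 
[... 761 characters left out ...]
 -0.155  0.16 ] [ 0.999 -0.037  0.535 -0.154] [[0.424, -0.162, 0.15], [0.723, -0.147, 0.168]]
72 [0.486 0.013 0.16 ] [ 0.51  -0.86   0.487  0.01 ] [[0.478, -0.002, 0.15], [0.503, 0.037, 0.17]]
91 [ 0.49  -0.044  0.159] [ 0.694 -0.72   0.488 -0.045] [[0.477, -0.058, 0.15], [0.521, -0.013, 0.168]]
bar 1695 [0.545 0.133 0.14 ] [0.402 0.916 0.52  0.101]
bar 332 [ 0.687 -0.052  0.139] [ 0.044  0.999  0.687 -0.054]
bar 282 [ 0.612 -0.069  0.14 ] [ 0.037  0.999  0.612 -0.045]
bar 776 [ 0.565 -0.16   0.141] [ 1.    -0.027  0.542 -0.157]
bar 211 [ 0.537 -0.088  0.14 ] [ 0.05   0.999  0.536 -0.098]
bottle 0.64 [365. 275.]
bottle 0.6 [209. 130.]
flask_large 0.56 [367. 272.]
flask_small 0.55 [286. 166.]
```

```bash
python3 -m jog '{"translation":[[-505,-591,0],[-505,-591,0],[-505,-591,0],[-505,-591,0],[-505,-591,0],[-505,-591,0],[-505,-591,0],[-505,-591,0],[-505,-591,0],[-505,-591,0],[-505,-591,0],[-505,-591,0],[-505,-591,0],[-505,-591,0],[-505,-591,0],[-505,-591,0],[-505,-591,0],[-505,-591,0],[-505,-591,0],[-505,-591,0]],"roll":[7,14,21,28,35,42,49,56,63,70,76,76,76,76,76,76,76,76,76,76]}' 0
cat > w.py <<'E'
from h import *
import sys
C=np.array([.581,.037]);th=-.039;ux=np.array([np.cos(th),np.sin(th)]);uy=np.array([-ux[1],ux[0]])
o=env.get_obs();m=R.from_rotvec(o['tcp_rot']).as_matrix();d=np.array(o['tcp_pos'])[:2]-C
print('t',round(o['t'],2),'tcp',np.round(o['tcp_pos'],4),'shaker xs,ys mm',np.round([d@ux*1000,d@uy*1000],1),'toolx deg',np.degrees(np.arctan2(m[1,0],m[0,0])),'F',np.round(o['wrist_force'],1),'op',o['opening'])
E
python3 w.py; python3 - <<'E'
from h import *
o=env.get_obs();f=env.grab_frame('wrist');print(np.round(f['T_tool_cam'],3).tolist())
cv2.imwrite('pics/w1.png',cv2.resize(f['frame'][:,:,::-1],None,fx=1.4,fy=1.4))
P=cloud(f,o);im=f['frame'].astype(int);lid=(P[...,2]>.155)&(P[...,2]<.185)&(im.min(-1)>150)
k,l,s,c=cv2.connectedComponentsWithStats(cv2.erode(lid.astype(np.uint8),np.ones((3,3))))
for i in range(1,k):
    if s[i,4]>100:
        q=P[l==i];print(s[i,4],np.round(c[i]),np.round(np.median(q,0),4),np.round(cv2.minEnclosingCircle(q[:,:2].astype(np.float32)*1000)[0],1))
E
```

```text
t: 2.97
tcp_pos: [0.5024, -0.0906, 0.2314]
tcp_rot: [2.273, 2.167, -0.001]
wrist_force: [-0.5, -0.3, 0.1]
opening: -0.0002
t 2.97 tcp [ 0.5024 -0.0906  0.2314] shaker xs,ys mm [ -73.6 -130.6] toolx deg 87.26836165516116 F [-0.5 -0.3  0.1] op -0.00016702105010921718
[[0.0, 0.947, 0.321, 0.082], [1.0, -0.0, -0.001, -0.0], [-0.001, 0.321, -0.947, -0.143], [0.0, 0.0, 0.0, 1.0]]
5007 [252.  38.] [0.5079 0.0233 0.1694] [507.9  23.1]
4906 [372.  46.] [0.5821 0.015  0.1695] [582.4  13.9]
3931 [252. 126.] [ 0.5058 -0.0298  0.1695] [505.8 -30.7]
```

View pics/w1.png

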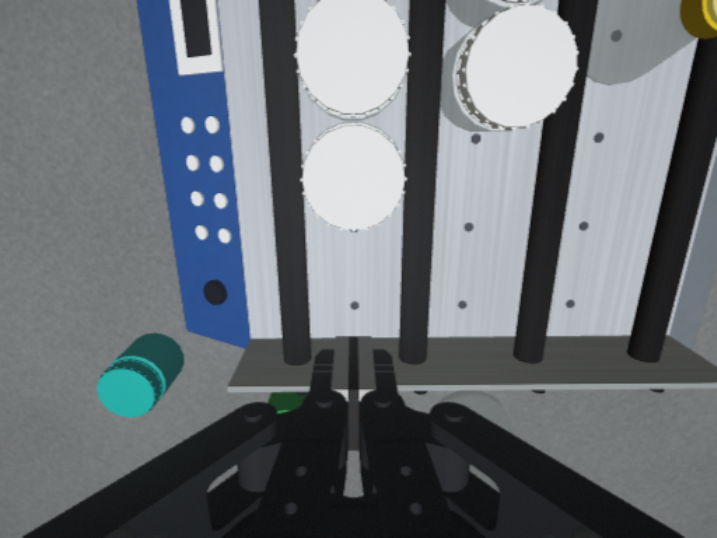

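The wrist view shows the shut fingers over the front lane, with a4's lid ahead at (354,177). The lane is clear at the spot where I descend. I'll go down and close up to a4.

```bash
python3 -m jog '{"translation":[[0,-1,25],[0,-1,50],[0,-1,75],[0,-1,95],[0,-1,104],[0,-1,104],[6,-1,104],[12,-1,104],[14,-1,104],[16,-1,104],[18,-1,104],[20,-1,104],[22,-1,104],[24,-1,104],[24,-1,104]],"roll":[-0.5,-0.5,-0.5,-0.5,-0.5,-0.5,-0.5,-0.5,-0.5,-0.5,-0.5,-0.5,-0.5,-0.5,-0.5]}' && python3 w.py
```

```text
t: 4.27
tcp_pos: [0.5011, -0.062, 0.1274]
tcp_rot: [-2.259, -2.184, -0.0]
wrist_force: [0.2, 0.2, 0.4]
opening: 0.0003
t 4.27 tcp [ 0.5011 -0.062   0.1274] shaker xs,ys mm [ -75.9 -102.1] toolx deg 88.07030375966266 F [0.2 0.2 0.4] op 0.00027620995118161424
```

```bash
python3 -m jog '{"translation":[[2,0,0],[5,0,0],[8,0,0],[12,0,0],[16,0,0],[20,0,0],[24,0,0],[28,0,0],[32,0,0],[36,0,0],[40,0,0],[44,0,0],[48,0,0],[51,0,0],[53,0,0],[54,0,0],[55,0,0],[55,0,0]],"roll":[0,0,0,0,0,0,0,0,0,0,0,0,0,0,0,0,0,0]}' && python3 w.py; python3 - <<'E'
from h import *
f=env.grab_frame('scene');g=env.grab_frame('side')
a=[cv2.resize(x['frame'][100:250,160:360,::-1],None,fx=2,fy=2) for x in(f,g)]
cv2.imwrite('pics/p1.png',np.hstack([cv2.resize(x,(400,300)) for x in a]))
P=cloud(g);im=g['frame'].astype(int);lid=(P[...,2]>.155)&(P[...,2]<.185)&(im.min(-1)>170)
k,l,s,c=cv2.connectedComponentsWithStats(cv2.erode(lid.astype(np.uint8),np.ones((2,2))))
for i in range(1,k):
    if s[i,4]>30: print(s[i,4],np.round(c[i]),np.round(np.median(P[l==i],0),4))
E
```

```text
t: 5.77
tcp_pos: [0.5029, -0.007, 0.1273]
tcp_rot: [-2.258, -2.183, -0.0]
wrist_force: [-0.2, -0.4, 0.0]
opening: -0.0001
t 5.77 tcp [ 0.5029 -0.007   0.1273] shaker xs,ys mm [-76.3 -47.1] toolx deg 88.06903468346766 F [-0.2 -0.4  0. ] op -0.00013659166556584732
83 [216. 159.] [0.5012 0.1282 0.1685]
155 [229. 169.] [0.505  0.0832 0.1682]
```

View pics/p1.png

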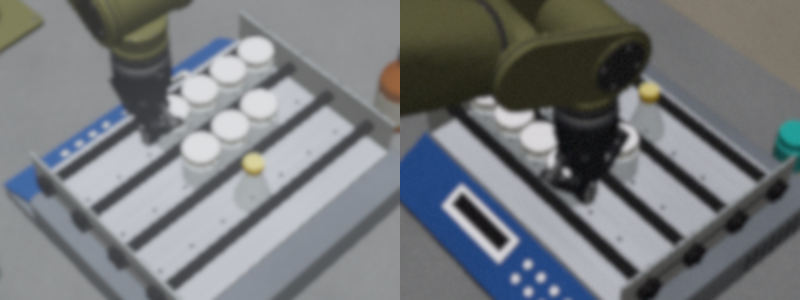

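The front row is moving as one train, all upright, and its first lid is close to the left plate at (256,50). Now for the last centimetre, with force checks.

```bash
python3 -m jog '{"translation":[[1,0,0],[2.5,0,0],[4,0,0],[5.5,0,0],[6.5,0,0],[7.5,0,0],[8,0,0],[8,0,0]],"roll":[0,0,0,0,0,0,0,0]}' && python3 w.py;  python3 -m jog '{"translation":[[0.5,0,0],[1,0,0],[1.5,0,0],[1.5,0,0]],"roll":[0,0,0,0]}' && python3 w.py
```

```text
t: 6.53
tcp_pos: [0.5032, 0.0009, 0.1273]
tcp_rot: [-2.258, -2.184, -0.0]
wrist_force: [-0.1, -0.6, -0.4]
opening: -0.0003
t 6.53 tcp [0.5032 0.0009 0.1273] shaker xs,ys mm [-76.3 -39.1] toolx deg 88.0748994001254 F [-0.1 -0.6 -0.4] op -0.000276857617193044
t: 6.87
tcp_pos: [0.5033, 0.0023, 0.1273]
tcp_rot: [-2.259, -2.184, -0.0]
wrist_force: [-0.2, 0.0, -0.6]
opening: -0.0001
t 6.87 tcp [0.5033 0.0023 0.1273] shaker xs,ys mm [-76.3 -37.7] toolx deg 88.0652359833423 F [-0.2  0.  -0.6] op -8.150806602116598e-05
```

```bash
for i in 1; do python3 -m jog '{"translation":[[0.5,0,0],[1,0,0],[1,0,0]],"roll":[0,0,0]}' && python3 w.py|tail -1; done; python3 -m jog '{"translation":[[0.5,0,0],[1,0,0],[1,0,0]],"roll":[0,0,0]}' | grep -E "tcp_pos|force"
```

```text
t: 7.12
tcp_pos: [0.5033, 0.0033, 0.1273]
tcp_rot: [-2.259, -2.184, -0.0]
wrist_force: [0.4, -1.4, -0.6]
opening: 0.0004
t 7.12 tcp [0.5033 0.0033 0.1273] shaker xs,ys mm [-76.3 -36.7] toolx deg 88.06899730045714 F [ 0.4 -1.4 -0.6] op 0.0003573594281424215
tcp_pos: [0.5034, 0.0043, 0.1273]
wrist_force: [0.5, -1.3, -0.7]
```

```bash
python3 -m jog '{"translation":[[0.5,0,0],[1,0,0],[1,0,0]],"roll":[0,0,0]}' | grep -E "tcp_pos|force";  python3 -m jog '{"translation":[[0.5,0,0],[1,0,0],[1,0,0]],"roll":[0,0,0]}' | grep -E "tcp_pos|force"
```

```text
tcp_pos: [0.5034, 0.005, 0.1273]
wrist_force: [-0.5, -2.1, -0.7]
tcp_pos: [0.5035, 0.0051, 0.1274]
wrist_force: [1.0, -6.3, -0.8]
```

The TCP stopped at y=0.005 while the force rose to 6 N, so the front row is home. I'll back off, rise and move across to the middle lane.

```bash
python3 -m jog '{"translation":[[-1,0,0],[-4,0,0],[-14,0,0],[-28,0,0],[-42,0,0],[-44,0,0],[-44,0,-25],[-44,0,-55],[-44,0,-80],[-44,25,-80],[-44,50,-80],[-44,70,-80],[-44,76.5,-80],[-44,76.5,-80],[-44,76.5,-80]],"roll":[0,0,0,0,0,0,0,0,0,0,0,0,0,0,0]}' >/dev/null && python3 w.py; python3 - <<'E'
from h import *
o=env.get_obs();f=env.grab_frame('wrist');cv2.imwrite('pics/w2.png',cv2.resize(f['frame'][:,:,::-1],None,fx=1.2,fy=1.2))
g=env.grab_frame('side');np.save('g.npy',g['frame'])
for n,F,O in(('wrist',f,o),('side',g,None)):
    P=cloud(F,O);im=F['frame'].astype(int);lid=(P[...,2]>.155)&(P[...,2]<.185)&(im.min(-1)>150)
    k,l,s,c=cv2.connectedComponentsWithStats(cv2.erode(lid.astype(np.uint8),np.ones((3,3))))
    for i in range(1,k):
        if s[i,4]>30: print(n,s[i,4],np.round(c[i]),np.round(np.median(P[l==i],0),4))
E
```

```text
t 9.12 tcp [ 0.5778 -0.0401  0.2068] shaker xs,ys mm [ -0.2 -77.2] toolx deg 88.07222472105157 F [-0.2  0.4  0.9] op 7.455506968088265e-05
wrist 2503 [116.  16.] [0.5099 0.0831 0.1694]
wrist 6308 [257.  42.] [0.5843 0.0679 0.1695]
wrist 5464 [125.  95.] [0.5078 0.0429 0.1694]
wrist 4857 [257. 140.] [0.5825 0.0151 0.1695]
side 643 [221. 161.] [0.5096 0.1122 0.1684]
side 447 [255. 157.] [0.5815 0.0665 0.1682]
```

View pics/w2.png

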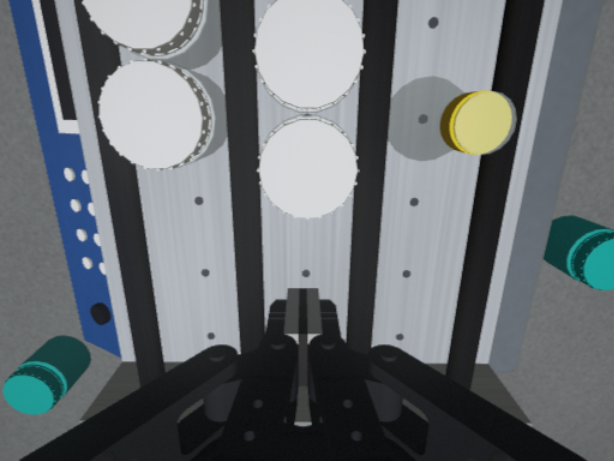

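In the wrist view the fingers are centred on the middle lane. b3 is ahead at (308,168), and the small flask at (480,122) is well to the side. I'll keep the tip at z=0.135 so the gripper body stays above the flask.

```bash
python3 -m jog '{"translation":[[0,0,25],[0,0,50],[0,0,68],[0,0,72],[0,0,72],[6,0,72],[10,0,72],[12,0,72],[14,0,72],[16,0,72],[18,0,72],[20,0,72],[22,0,72],[24,0,72],[27,0,72],[30,0,72],[34,0,72],[38,0,72],[42,0,72],[46,0,72]],"roll":[-0.2,-0.2,-0.2,-0.2,-0.2,-0.2,-0.2,-0.2,-0.2,-0.2,-0.2,-0.2,-0.2,-0.2,-0.2,-0.2,-0.2,-0.2,-0.2,-0.2]}' && python3 w.py;  python3 -m jog '{"translation":[[4,0,0],[8,0,0],[12,0,0],[16,0,0],[20,0,0],[24,0,0],[28,0,0],[32,0,0],[35,0,0],[37.5,0,0],[39.5,0,0],[41,0,0],[42,0,0],[42,0,0]],"roll":[0,0,0,0,0,0,0,0,0,0,0,0,0,0]}' && python3 w.py
```

```text
t: 10.88
tcp_pos: [0.5799, 0.0061, 0.1353]
tcp_rot: [-2.255, -2.188, 0.0]
wrist_force: [-0.3, -1.1, 0.9]
opening: 0.0005
t 10.88 tcp [0.5799 0.0061 0.1353] shaker xs,ys mm [  0.1 -30.9] toolx deg 88.27701754495114 F [-0.3 -1.1  0.9] op 0.00045610841781889915
t: 12.05
tcp_pos: [0.5812, 0.0479, 0.1353]
tcp_rot: [-2.254, -2.187, -0.0]
wrist_force: [-0.4, -0.4, -0.0]
opening: 0.0003
t 12.05 tcp [0.5812 0.0479 0.1353] shaker xs,ys mm [-0.2 10.9] toolx deg 88.27044240183133 F [-0.4 -0.4 -0. ] op 0.0003043856728131502
```

8 mm are left by the estimate, so small steps from here.

```bash
python3 -m jog '{"translation":[[1,0,0],[2,0,0],[3,0,0],[4,0,0],[5,0,0],[5.5,0,0],[6,0,0],[6,0,0]],"roll":[0,0,0,0,0,0,0,0]}' | grep -E "tcp_pos|force";  python3 -m jog '{"translation":[[0.5,0,0],[1,0,0],[1,0,0]],"roll":[0,0,0]}' | grep -E "tcp_pos|force"; python3 -m jog '{"translation":[[0.5,0,0],[1,0,0],[1,0,0]],"roll":[0,0,0]}' | grep -E "tcp_pos|force"
```

```text
tcp_pos: [0.5814, 0.0538, 0.1353]
wrist_force: [-0.1, -0.1, -0.6]
tcp_pos: [0.5814, 0.0547, 0.1353]
wrist_force: [0.6, -0.3, -1.0]
tcp_pos: [0.5814, 0.0557, 0.1353]
wrist_force: [0.3, 0.5, -0.8]
```

```bash
python3 -m jog '{"translation":[[0.5,0,0],[1,0,0],[1,0,0]],"roll":[0,0,0]}' | grep -E "tcp_pos|force";  python3 -m jog '{"translation":[[0.5,0,0],[1,0,0],[1,0,0]],"roll":[0,0,0]}' | grep -E "tcp_pos|force"
```

```text
tcp_pos: [0.5815, 0.056, 0.1353]
wrist_force: [-0.1, -4.1, 0.1]
tcp_pos: [0.5816, 0.0562, 0.1354]
wrist_force: [-0.2, -7.6, -0.0]
```

The middle row is home too: it stalled at ys≈19 mm, as predicted, with 7.6 N. I'll back off, rise, withdraw and check.

```bash
python3 -m jog '{"translation":[[-1,0,0],[-4,0,0],[-14,0,0],[-28,0,0],[-40,0,0],[-44,0,0],[-44,0,-25],[-44,0,-60],[-44,0,-100],[-80,0,-130],[-120,0,-140],[-160,0,-140],[-200,0,-140],[-240,0,-140],[-280,0,-140],[-300,0,-140],[-300,0,-140]],"roll":[0,0,0,0,0,0,0,0,0,0,0,0,0,0,0,0,0]}' >/dev/null && python3 w.py; python3 - <<'E'
from h import *
o=env.get_obs();w=[]
C=np.array([.581,.037]);th=-.039;ux=np.array([np.cos(th),np.sin(th)]);uy=np.array([-ux[1],ux[0]])
for n in('scene','side'):
    f=env.grab_frame(n);w.append(cv2.resize(f['frame'][90:270,160:400 if n=='scene' else 400,::-1],(400,300)))
    P=cloud(f);im=f['frame'].astype(int);lid=(P[...,2]>.155)&(P[...,2]<.185)&(im.min(-1)>170)
    k,l,s,c=cv2.connectedComponentsWithStats(cv2.erode(lid.astype(np.uint8),np.ones((2,2))))
    for i in range(1,k):
        if s[i,4]>30:
            q=np.median(P[l==i],0);d=q[:2]-C;print(n,s[i,4],np.round(q,4),'xs,ys',np.round([d@ux*1000,d@uy*1000],1))
cv2.imwrite('pics/end.png',np.hstack(w))
E
```

```text
t 15.13 tcp [ 0.5715 -0.2469  0.2749] shaker xs,ys mm [   1.5 -284.1] toolx deg 87.94234489096347 F [-0.6 -0.5 -0.2] op 0.0001610857442527842
scene 701 [0.5137 0.1141 0.17  ] xs,ys [-70.3  74.4]
scene 549 [0.5891 0.1457 0.1701] xs,ys [  3.8 108.9]
side 150 [0.5797 0.0887 0.1683] xs,ys [-3.3 51.6]
side 531 [0.5068 0.0887 0.1684] xs,ys [-76.1  48.8]
```

View pics/end.png

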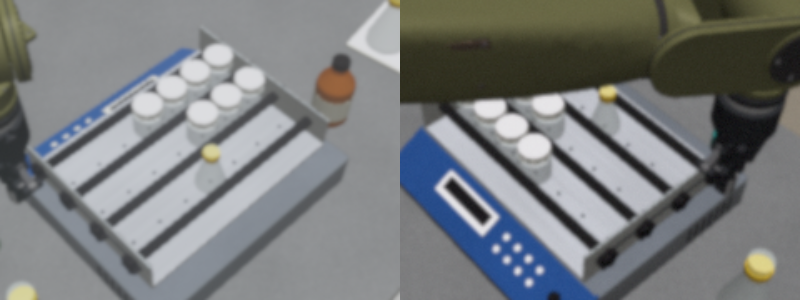

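```bash
python3 - <<'E'
from h import *
C=np.array([.581,.037]);th=-.039;ux=np.array([np.cos(th),np.sin(th)]);uy=np.array([-ux[1],ux[0]])
for n,f in(('start',dict(np.load('scene0.npz'))),('end',env.grab_frame('scene'))):
    P=cloud(f);im=f['frame'].astype(int);lid=(P[...,2]>.166)&(P[...,2]<.175)&(im.min(-1)>170);q=P[lid][:,:2]-C;x=q@ux*1000;y=q@uy*1000
    for L in(-75,0):
        yy=y[abs(x-L)<6];yy=yy[yy<188.5];print(n,L,'extent',np.round(np.percentile(yy,[1,99]),1),'hist',np.histogram(yy,np.arange(-110,200,9))[0].tolist())
    for q in('bottle','flask_large','flask_small'):
        print(q,[(round(d['conf'],2),np.round(d['centre']).tolist()) for d in env.pinpoint(q,f)[:2]] if n=='end' else '')
E
```

```text
start -75 extent [-93.2 113.7] hist [0, 4, 13, 10, 15, 12, 12, 8, 12, 12, 13, 12, 10, 5, 9, 12, 8, 11, 12, 6, 11, 9, 8, 12, 10, 2, 0, 0, 0, 0, 0, 0, 0, 0]
start 0 extent [-45.6 109. ] hist [0, 0, 0, 0, 0, 0, 0, 13, 14, 11, 15, 11, 7, 14, 9, 12, 8, 13, 6, 16, 9, 12, 11, 11, 6, 0, 0, 0, 0, 0, 0, 0, 0, 0]
bottle 
flask_large 
flask_small 
end -75 extent [-20.8 183.3] hist [0, 0, 0, 0, 0, 0, 0, 0, 0, 4, 10, 13, 10, 11, 13, 6, 11, 11, 13, 8, 10, 5, 12, 11, 9, 7, 7, 8, 8, 13, 10, 7, 9, 0]
end 0 extent [ 34.1 186.6] hist [0, 0, 0, 0, 0, 0, 0, 0, 0, 0, 0, 0, 0, 0, 0, 2, 12, 11, 11, 11, 12, 6, 12, 12, 11, 9, 10, 8, 11, 11, 9, 12, 11, 1]
bottle [(0.81, [360.0, 155.0]), (0.29, [181.0, 292.0])]
flask_large [(0.91, [181.0, 292.0])]
flask_small [(0.69, [274.0, 146.0]), (0.63, [285.0, 197.0])]
```

```bash
python3 -c "
from workcell import env
print(env.sign_off(), env.get_obs()['t'])"
```

```text
the job is handed in; nothing more can be done
the job is handed in; nothing more can be done
```

Both rows are pushed home against the left end plate, and the job is handed in with about 15 s of the 42 s used. I pushed the front row of four, then the middle row of three, each as one train with shut fingertips low on the glass.

**Home against the plate:** each push ended in a stall with the force rising, to 6.3 N for the front row and 7.6 N for the middle row. Both stalls came within about 2 mm of the position worked out beforehand.

**Final pictures:** all seven jars are upright and close up in their rows. The two flasks and the bottle are within 2 pixels of where they started. For the small flask the detector ranked a second spot at (274,146) first, but its original spot is still reported and shows in the view. The gripper is clear of everything.

**Weaker checks:**
- The arm hid some of the middle row in the last side view, so I took the final row lengths from the scene camera only.
- The camera put the lid ends 1 to 5 mm short of the nominal home position. The starting pictures were off by a similar amount, so I relied on the force stall.

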